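# Tilt up the torque tester's screen

## Task

Raise the tilt-up screen of the torque tester (the grey instrument with the round steel drive socket beside its screen) until it stands at about 50 degrees to the bench, and leave it standing there by itself. Leave the similar-looking parts case, which has a ribbed lid and no socket, shut.

Things in the scene. Friction and masses are not known exactly. Their poses are not given: they have to be found in the camera images.
- screen (a joint): Tilt of the tester's screen panel, rad: 0 flat, grows as its free edge rises, pi/2 upright, stop at 1.8; starts at 0.03 to 0.35. Stiff hinge (0.7 N m friction, no spring or latch): it stays where it is left; raising takes 4 to 6 N at the bead. Panel 145 mm wide, 14 thick, grey frame, dark display on its upper side, free edge 170 mm from the hinge, on the side away from the robot.
- screen_bead (a point): Centre of the bead ending the screen's lifting tongue (grey, 16 mm wide, 8 thick, from mid free edge, in the panel's plane). Bead: 16 mm diameter, 22 long, parallel to the hinge, centre 202 mm from the hinge axis, 32 beyond the panel's edge; free air below. Pinch its flat ends from above; it can turn between the fingers. x: away from the hinge, y: along it, z: out of the display.
- tester_hinge (a point): Fixed point on the screen's hinge axis, mid panel, 58 mm above the bench. z up, y along the hinge, x level to the free edge (yaw up to 0.3). At tilt a the bead is 202*cos(a) mm along x, 202*sin(a) up. Fixed grey housing 50 high: x -20 to 170, y -80 to 160 mm from here; round steel socket, 64 diameter, top 84 above bench, at x 110, y 120. Tester and case may swap sides.
- case_lid (a joint): Lid angle of the look-alike parts case, rad: 0 shut, as it starts; leave it shut. Fixed grey box 190 x 220 x 50 mm (its hinge near the robot too), 210 mm wide lid with five raised ribs and the same kind of hinge and tongue, but no display and no round socket. It stands on the other side of the bench's middle from the tester.

How it is judged:
By the outcome, as a careful person would: the job done as asked, in the order asked, and still so for the second after the job is handed in, with the robot touching nothing.
It also fails if it takes over 38 s, if anything falls off the work surface, if the arm or the gripper's body presses on something with over 40 N, if the wrist force passes 120 N, or if a joint passes its speed limit or range.

## Robot

A 7-joint arm with a two-finger parallel gripper is mounted at the origin on the work surface. World frame = base frame: x ahead of the robot, y to its left, z up, the work surface at z = 0. Lengths are in m, angles in rad, forces in N, time in s.
With the tool pointing down it reaches from about 0.425 to 0.875 m from the base axis. Payload 4.7 kg.
Tool frame: the origin (TCP) lies at the very end of the fingers, on their centre line; the grasp point (between the pads) lies 19 mm behind it; z points along the fingers, y is the direction in which the jaws open and shut (so a half turn about z gives the same grasp; the last joint's range is limited). The gripper opens to 85 mm and grips with 20 to 120 N. Pads are 22 mm wide; open, the fingers measure 114 mm over their backs; the gripper's body (76 mm by 85 mm) begins 54 mm behind the grasp point. The pads swing forward as they close: fully open they stand 13 mm farther back than shut.
Start: joints at [-1.134, 0.321, -0.07, 1.45, 0.023, 1.371, -0.057], TCP at [0.267, 0.593, 0.231] pointing down, gripper open.
Joint ranges: [-2.86, 2.86], [-0.3, 2.09], [-1.38, 1.24], [0.06, 2.45], [-1.56, 4.7], [0.09, 2.05], [-2.69, 2.69]. Speed limits (rad/s): [2.57, 2.57, 3.14, 3.14, 3.14, 3.14, 3.14].

## Interface

Orientations are given as a unit quaternion [x, y, z, w].
In Python, from cell import ctrl, eyes, finish_job gives the robot as it stands. The module is installed in compiled form; this text tells all that it offers.
- The arm moves only by the shell command python3 -m jog 'ROWS' [FORCE]. ROWS is JSON, a list of rows, each an object of numbers: "hand": the closure in counts, from 0 (fully open) to 255 (shut); "tx", "ty", "tz": the shift along the tool's x, y, z in cm; "turn": the turn about the tool's z in rad. A call has 1 to 8 rows; each row is the pose to reach, as a shift and turn from the pose commanded when the call began, along the tool's axes at that moment; what a row does not reach only later rows make up. A row lasts 1/12 s, in which the tool goes at most 41.7 mm and 7.16 degrees, less where a joint would pass 70% of its speed; a pose out of reach is approached as far as the arm can. A call with a gripper value outside its range is refused whole. The fingers move at their own pace and stop on an object; FORCE is the grip in N (left out, the last holds). Time passes only in rows, so rows that repeat a pose let the fingers close. It gives the time, the measured TCP pose, the force and the opening at its end, in the units of the state.
- ctrl.state(): the state, without advancing time (a new reading comes with each control period).
- eyes.get_image(name): name is "side" or "top" or "wrist"; returns a dict with "color" (420x560x3 uint8, blue, green, red), "mtx" (3x3 intrinsics, pixels), "origin" and "attitude" of the camera in the world. Camera axes: x right, y down, z forward; pixel columns grow to the right and rows downward; lengths in m; the calibration is good to about 2 mm. A picture is of the moment at which its call begins. There is no depth.
- finish_job(): hands the job in, once; it reports no verdict.
The state is a dict: "time": time; "joints": joint angles; "joint_velocities": joint speeds; "tau": joint torques, N m; "eef_pos": TCP position; "eef_rot": TCP orientation; "contact_force": force on the tool from outside, world axes, zero at the start; "torque": the same for the moment, N m; "gripper_width": opening from 0.0 (shut) to 1.0 (fully open).
Only numpy, scipy, OpenCV 4.12 (cv2) and the standard library are available. Lean on these libraries where they do the work, as an engineer would, in place of code of your own. Each camera call takes 0.05 s, during which the arm holds its last target.

## Working session

There is one attempt and no reset: what is moved stays moved. The work goes in short steps, Python scripts to look and compute and a shell command to move; the robot and the scene stay as the last step left them, time stands still between calls to the robot, and variables do not carry over. Pictures are saved under pics/ and viewed, and the job is handed in when it is done.

```bash
mkdir -p pics; cat > h.py <<'E'
import numpy as np, cv2
from cell import ctrl, eyes, finish_job
from scipy.spatial.transform import Rotation as R
def shot(n,f):
    d=eyes.get_image(n); cv2.imwrite('pics/'+f+'.png',d['color'])
    np.savez('pics/'+f+'.npz',**{k:np.array(v) for k,v in d.items()}); return d
E
python3 - <<'E'
from h import *
for n in ('side','top','wrist'):
    d=shot(n,n+'0'); print(n,np.round(d['mtx'],1).tolist(),np.round(d['origin'],3),np.round(d['attitude'],3))
print(ctrl.state())
E
```

```text
side [[424.2, 0.0, 282.1], [0.0, 424.2, 213.8], [0.0, 0.0, 1.0]] [ 0.44  -0.733  0.751] [ 0.917 -0.029  0.016 -0.397]
top [[439.7, 0.0, 279.3], [0.0, 439.7, 209.8], [0.0, 0.0, 1.0]] [ 0.364 -0.015  0.958] [-0.698  0.713 -0.058  0.046]
wrist [[291.0, 0.0, 280.5], [0.0, 291.0, 207.1], [0.0, 0.0, 1.0]] [0.202 0.621 0.373] [0.832 0.537 0.075 0.119]
{'time': 0.15, 'joints': array([-1.13387717,  0.32168063, -0.07007998,  1.45140987,  0.02258993,
        1.37080048, -0.05689469]), 'joint_velocities': array([ 0.00049692, -0.00059936, -0.00170728, -0.00346138,  0.00230512,
        0.00182003,  0.0007528 ]), 'tau': array([-9.96004746e-04, -4.94090223e+01, -3.83408871e-01, -3.14685488e+01,
        1.30378958e-02,  8.28489050e-03, -9.13189950e-07]), 'eef_pos': array([0.26658784, 0.59236201, 0.23044901]), 'eef_rot': array([ 2.09826763e-01,  9.77738287e-01, -7.46331284e-04, -1.20030249e-04]), 'contact_force': array([-0.66654458, -0.19057576,  0.33915084]), 'torque': array([ 0.05874096,  0.04361083, -0.01262989]), 'gripper_width': 0.9997623713753871}
```

View pics/side0.png

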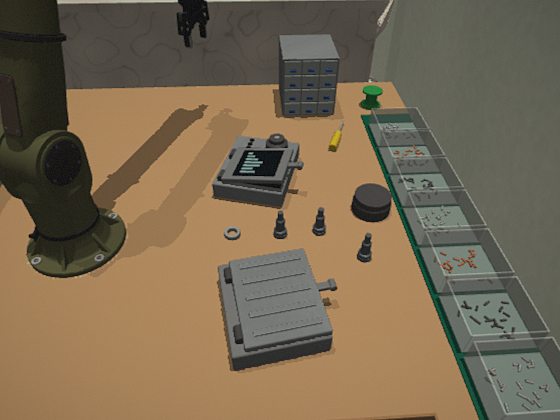

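View pics/top0.png

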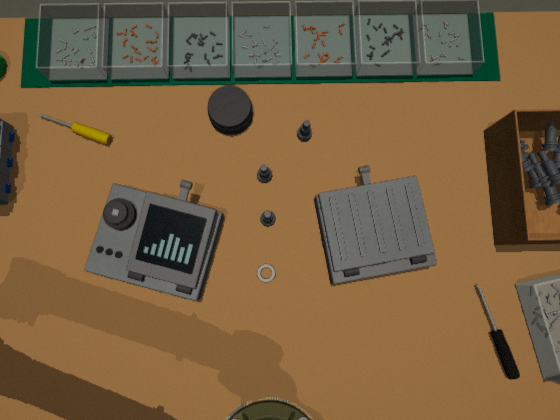

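View pics/wrist0.png

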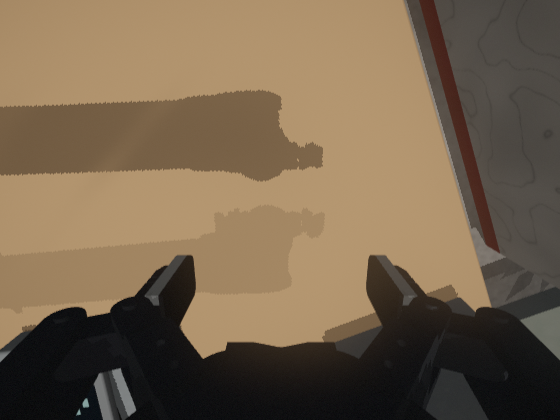

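The tester, with display and socket, is on the left: its bead is near (187,185) in top and (300,165) in side. The ribbed case is on the right. I'll zoom in on the tongue in both views.

```bash
python3 - <<'E'
import cv2,numpy as np
a=cv2.imread('pics/top0.png')[165:305,80:230]; b=cv2.imread('pics/side0.png')[125:212,205:315]
a=cv2.resize(a,(400,373),interpolation=2); b=cv2.resize(b,(400,316),interpolation=2)
c=np.zeros((373,800,3),np.uint8); c[:,:400]=a; c[:316,400:]=b
# bead zooms
cv2.imwrite('pics/z.png',c)
a=cv2.imread('pics/top0.png')[172:212,165:215]; b=cv2.imread('pics/side0.png')[150:190,275:325]
cv2.imwrite('pics/z2.png',np.hstack([cv2.resize(a,(400,320),interpolation=0),cv2.resize(b,(400,320),interpolation=0)]))
E
```

```text
(no output)
```

View pics/z.png

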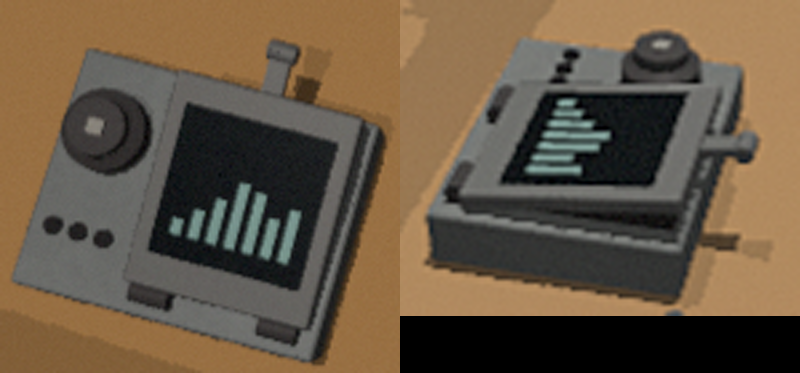

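View pics/z2.png

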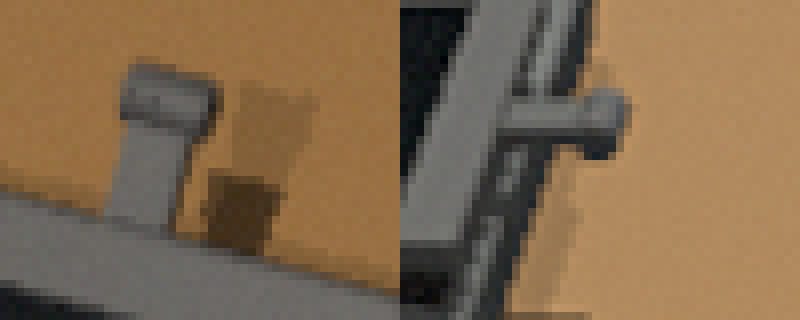

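In the zooms the bead is at top (186.1,184.5) and side (300.6,165.4). The hinge barrels are at top (136,275) and (184,289), and side (232.5,153) and (221,174.5). I'll triangulate these.

```bash
cat >> h.py <<'E'
def ray(d,p):
    K=d['mtx']; v=np.linalg.inv(K)@[p[0],p[1],1.]; v=R.from_quat(d['attitude']).as_matrix()@v
    return np.array(d['origin']),v/np.linalg.norm(v)
def tri(obs):
    A=np.zeros((3,3));b=np.zeros(3);L=[ray(*o) for o in obs]
    for o,v in L:
        P=np.eye(3)-np.outer(v,v);A+=P;b+=P@o
    x=np.linalg.solve(A,b); return x,[np.linalg.norm(np.cross(x-o,v)) for o,v in L]
def plane(d,p,z):
    o,v=ray(d,p); return o+v*(z-o[2])/v[2]
E
python3 - <<'E'
from h import *
t=dict(np.load('pics/top0.npz'));s=dict(np.load('pics/side0.npz'))
b,e=tri([(t,(186.1,184.5)),(s,(300.6,165.4))]); print('bead',b,e)
h1,e1=tri([(t,(136.2,275.2)),(s,(232.5,153.3))]); h2,e2=tri([(t,(183.9,288.7)),(s,(221.2,174.5))])
print(h1,e1,h2,e2)
dh=h1-h2; print('yaw hinge',np.arctan2(-dh[0],dh[1]))
m=(h1+h2)/2; y=np.arctan2(-dh[0],dh[1]); ax=np.array([np.cos(y),np.sin(y)])
print('mid',m,'level dist bead',(b-m)[:2]@ax)
# edges of display (bottom/top edges) in top: near/far edges
for z in (.065,.1):
  for p,q in [((80+148/2.667,165+252/2.667),(80+300/2.667,165+291/2.667)),((80+187/2.667,165+102/2.667),(80+338/2.667,165+146/2.667)),((80+12/2.667,165+282/2.667),(80+320/2.667,165+362/2.667))]:
    P=plane(t,p,z);Q=plane(t,q,z);d=P-Q; print(z,'yaw',np.arctan2(-d[0],d[1]), np.linalg.norm(d))
print('tilt from z',np.arcsin((b[2]-.058)/.202))
print(R.from_quat(ctrl.state()['eef_rot']).as_matrix().round(3))
E
```

```text
bead [0.55026944 0.15486421 0.08737226] [np.float64(0.001393116312620324), np.float64(0.001393116312620309)]
[0.37077314 0.25826552 0.0605633 ] [np.float64(0.0001585376750741839), np.float64(0.00015853767507422326)] [0.34242168 0.16249476 0.06108458] [np.float64(0.0007010684182600938), np.float64(0.0007010684182601649)]
yaw hinge -0.2878148773497907
mid [0.35659741 0.21038014 0.06082394] level dist bead 0.20146423251291565
0.065 yaw -0.2700166970527724 0.11861970624807608
0.065 yaw -0.3050223410105948 0.12131812112868846
0.065 yaw -0.27177352556208934 0.23906864690746002
0.1 yaw -0.2700166970527724 0.11396951413553875
0.1 yaw -0.3050223410105944 0.11656214433676632
0.1 yaw -0.2717735255620892 0.2296965520729049
tilt from z 0.14592458069433956
[[-0.912  0.41  -0.001]
 [ 0.41   0.912 -0.001]
 [-0.    -0.002 -1.   ]]
```

```bash
python3 -m jog '[{"hand":0,"tx":-2,"ty":-1.3,"tz":0,"turn":-0.01},{"hand":0,"tx":-5,"ty":-3.2,"tz":0,"turn":-0.02},{"hand":0,"tx":-8,"ty":-5.2,"tz":0,"turn":-0.04},{"hand":0,"tx":-11,"ty":-7.1,"tz":0,"turn":-0.06},{"hand":0,"tx":-14,"ty":-9,"tz":0,"turn":-0.08},{"hand":0,"tx":-17,"ty":-11,"tz":0,"turn":-0.1},{"hand":0,"tx":-20,"ty":-12.9,"tz":0,"turn":-0.12},{"hand":0,"tx":-22,"ty":-14.2,"tz":0,"turn":-0.138}]' 40
cat > to.py <<'E'
from h import *
import sys
def to(p,yaw):
    s=ctrl.state(); M=R.from_quat(s['eef_rot']).as_matrix()
    d=M.T@(np.array(p)-s['eef_pos'])*100
    a=np.arctan2(M[1,1],M[0,1]); w=np.pi/2+yaw; t=-((w-a+np.pi/2)%np.pi-np.pi/2)
    print('t',round(s['time'],2),'tcp',s['eef_pos'].round(4),'shift cm',d.round(2),'turn',round(t,3),'F',s['contact_force'].round(1),'w',round(s['gripper_width'],3))
if __name__=='__main__': to([float(v) for v in sys.argv[1:4]],float(sys.argv[4]))
E
python3 to.py .55 .155 .17 -.285
```

```text
time: 0.82
eef_pos: [0.4114, 0.3691, 0.2312]
eef_rot: [0.143, 0.99, -0.001, 0.0]
contact_force: [0.4, 0.0, -0.4]
gripper_width: 0.999
t 0.82 tcp [0.4114 0.3691 0.2312] shift cm [-19.36 -16.59   6.16] turn -0.003 F [ 0.4  0.  -0.4] w 0.999
```

```bash
python3 -m jog '[{"hand":0,"tx":-2.4,"ty":-2,"tz":0.5},{"hand":0,"tx":-5.2,"ty":-4.5,"tz":1.2},{"hand":0,"tx":-8,"ty":-6.9,"tz":2},{"hand":0,"tx":-10.8,"ty":-9.3,"tz":3},{"hand":0,"tx":-13.6,"ty":-11.7,"tz":4},{"hand":0,"tx":-16.4,"ty":-14.1,"tz":5},{"hand":0,"tx":-18.6,"ty":-16,"tz":5.8},{"hand":0,"tx":-19.4,"ty":-16.6,"tz":6.2}]' 40
python3 - <<'E'
from to import *
for n in ('side','top','wrist'): shot(n,n+'1')
to([.55,.155,.068],-.285)
a=cv2.imread('pics/wrist1.png'); cv2.imwrite('pics/w1.png',a)
E
```

```text
t 0.97 tcp [0.4107 0.3706 0.2313] shift cm [-19.51 -16.68  16.34] turn -0.005 F [ 0.1  0.5 -0. ] w 0.999schema error: expected keys hand, tx, ty, tz, turn
```

View pics/wrist1.png

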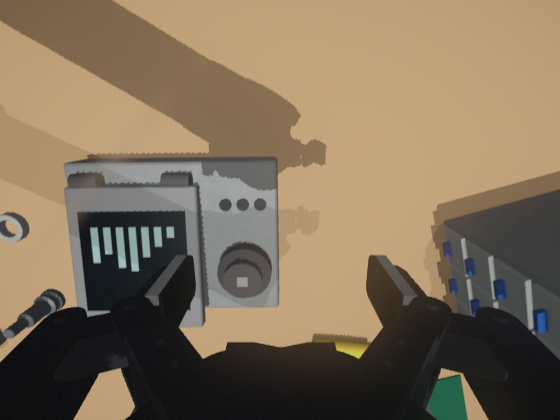

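View pics/side1.png

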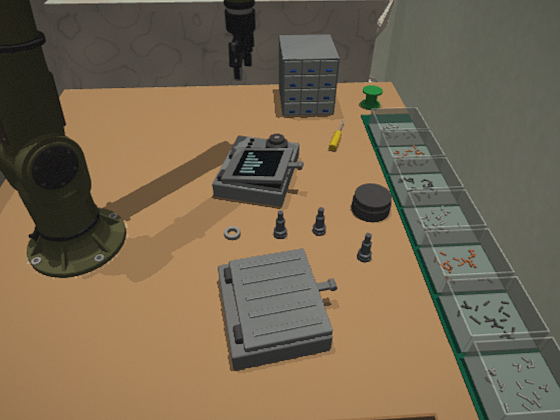

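The call was refused because every row needs a turn, so the arm hasn't moved. The wrist view shows the tester aligned to the tool, with its edges horizontal in the image and the socket at (243,272). I'll resend with turn in each row.

```bash
python3 -m jog '[{"hand":0,"tx":-2.4,"ty":-2,"tz":0.5,"turn":0},{"hand":0,"tx":-5.2,"ty":-4.5,"tz":1.2,"turn":0},{"hand":0,"tx":-8,"ty":-6.9,"tz":2,"turn":0},{"hand":0,"tx":-10.8,"ty":-9.3,"tz":3,"turn":0},{"hand":0,"tx":-13.6,"ty":-11.7,"tz":4,"turn":0},{"hand":0,"tx":-16.4,"ty":-14.1,"tz":5,"turn":0},{"hand":0,"tx":-18.6,"ty":-16,"tz":5.8,"turn":0},{"hand":0,"tx":-19.5,"ty":-16.7,"tz":6.2,"turn":0}]' 40
python3 - <<'E'
from to import *
for n in ('side','wrist'): shot(n,n+'2')
to([.55,.155,.068],-.285)
E
```

```text
time: 1.63
eef_pos: [0.5506, 0.1539, 0.168]
eef_rot: [0.144, 0.99, -0.001, -0.0]
contact_force: [0.8, -1.3, -0.3]
gripper_width: 1.003
t 1.73 tcp [0.5495 0.1567 0.1682] shift cm [-0.11 -0.13 10.02] turn -0.003 F [-0.1  0.1  0. ] w 1.001
```

View pics/wrist2.png

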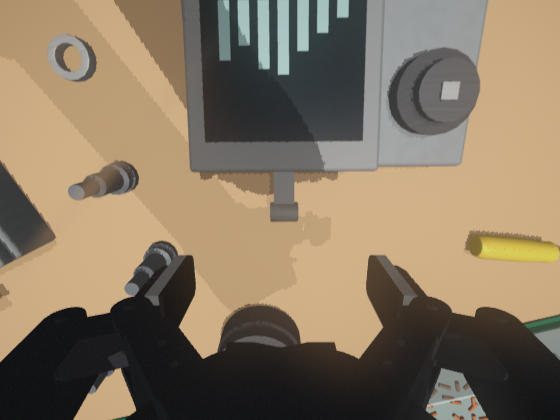

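View pics/side2.png

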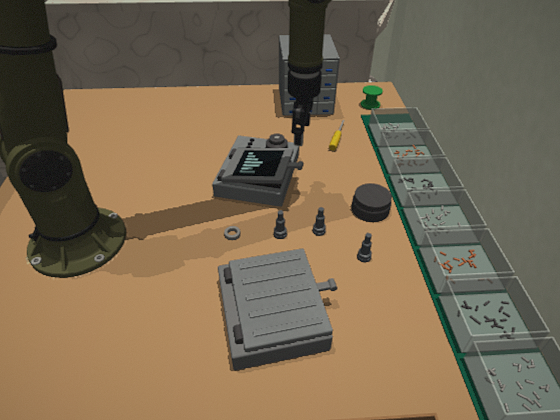

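Wrist: the bead is centred at about (284,212), just left of and above the finger line, and the tool is square to the panel. I'll refine with a three-view triangulation and check clearance to the black knob.

```bash
python3 - <<'E'
from to import *
t=dict(np.load('pics/top0.npz'));s=dict(np.load('pics/side0.npz'));w=dict(np.load('pics/wrist2.npz'))
b,e=tri([(t,(186.1,184.5)),(s,(300.6,165.4)),(w,(284.5,211.5))]); print('bead3',b,e)
b,e=tri([(t,(186.1,184.5)),(w,(284.5,211.5))]); print('bead t+w',b,e)
b,e=tri([(s,(300.6,165.4)),(w,(284.5,211.5))]); print('bead s+w',b,e)
print('knob',plane(t,(231,105),.04))
to([b[0],b[1],.069],-.285)
E
```

```text
bead3 [0.55000373 0.15589671 0.08607134] [np.float64(0.001203103329558513), np.float64(0.001921790836686209), np.float64(0.001166331738795574)]
bead t+w [0.55032667 0.1560453  0.0809573 ] [np.float64(0.00012047729906598415), np.float64(0.00012047729906572301)]
bead s+w [0.55046935 0.15655919 0.08595062] [np.float64(0.0014439974296516125), np.float64(0.001443997429651496)]
knob [0.73421068 0.06778496 0.04      ]
t 1.73 tcp [0.5495 0.1567 0.1682] shift cm [-0.11  0.03  9.92] turn -0.003 F [-0.1  0.1  0. ] w 1.001
```

```bash
python3 -m jog '[{"hand":0,"tx":0,"ty":0,"tz":1.5,"turn":0},{"hand":0,"tx":0,"ty":0,"tz":3.5,"turn":0},{"hand":0,"tx":0,"ty":0,"tz":5.5,"turn":0},{"hand":0,"tx":0,"ty":0,"tz":7.5,"turn":0},{"hand":0,"tx":0,"ty":0,"tz":9,"turn":0},{"hand":0,"tx":0,"ty":0,"tz":10,"turn":0},{"hand":0,"tx":0,"ty":0,"tz":10,"turn":0},{"hand":0,"tx":0,"ty":0,"tz":10,"turn":0}]' 40
python3 - <<'E'
from to import *
shot('wrist','wrist3'); d=shot('side','side3')
cv2.imwrite('pics/s3.png',cv2.resize(d['color'][90:210,215:375],(640,480)))
to([.55,.156,.067],-.285)
E
```

```text
time: 2.4
eef_pos: [0.5488, 0.16, 0.0695]
eef_rot: [0.141, 0.99, 0.0, -0.0]
contact_force: [-0.4, 0.2, -0.2]
gripper_width: 0.998
t 2.5 tcp [0.55   0.1592 0.0707] shift cm [-0.09 -0.31  0.37] turn 0.001 F [0.6 0.6 0.6] w 0.997
```

View pics/wrist3.png

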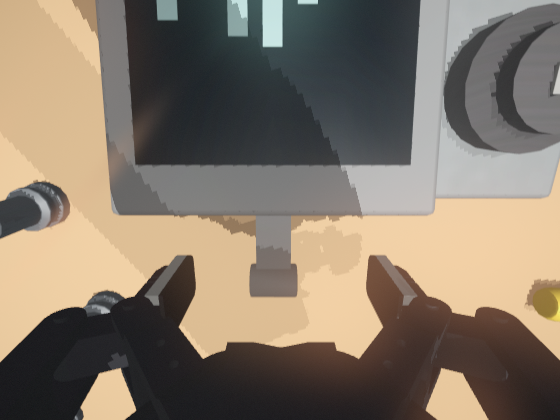

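View pics/s3.png

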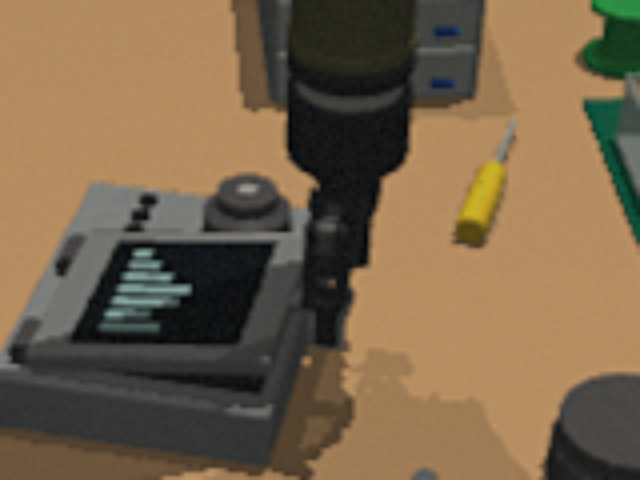

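The bead at (273,281) sits about 3 mm off the jaw centre at 280. The fingers straddle it. I'll correct in y and check x.

```bash
python3 - <<'E'
from to import *
w=dict(np.load('pics/wrist3.npz')); w2=dict(np.load('pics/wrist2.npz')); s=dict(np.load('pics/side0.npz'));t=dict(np.load('pics/top0.npz'))
p=(273.5,279)
print(plane(w,p,.086), tri([(w,p),(w2,(284.5,211.5))]),tri([(w,p),(s,(300.6,165.4))]))
b=tri([(w,p),(w2,(284.5,211.5)),(s,(300.6,165.4)),(t,(186.1,184.5))])[0];print(b)
to([b[0],b[1],b[2]-.019],-.285)
E
```

```text
[0.54941484 0.15545577 0.086     ] (array([0.54788731, 0.15637103, 0.08908438]), [np.float64(0.00037126883367049094), np.float64(0.00037126883367048953)]) (array([0.55064929, 0.15568943, 0.0863314 ]), [np.float64(0.0012731935699425482), np.float64(0.0012731935699426134)])
[0.54986021 0.15575497 0.08607138]
t 2.5 tcp [0.55   0.1592 0.0707] shift cm [-0.08 -0.34  0.36] turn 0.001 F [0.6 0.6 0.6] w 0.997
```

```bash
python3 -m jog '[{"hand":0,"tx":-0.1,"ty":-0.3,"tz":0.3,"turn":0},{"hand":60,"tx":-0.1,"ty":-0.3,"tz":0.3,"turn":0},{"hand":120,"tx":-0.1,"ty":-0.3,"tz":0.3,"turn":0},{"hand":255,"tx":-0.1,"ty":-0.3,"tz":0.3,"turn":0},{"hand":255,"tx":-0.1,"ty":-0.3,"tz":0.3,"turn":0},{"hand":255,"tx":-0.1,"ty":-0.3,"tz":0.3,"turn":0},{"hand":255,"tx":-0.1,"ty":-0.3,"tz":0.3,"turn":0},{"hand":255,"tx":-0.1,"ty":-0.3,"tz":0.3,"turn":0}]' 40
python3 - <<'E'
from to import *
shot('wrist','wrist4')
to([.55,.156,.067],-.285)
E
```

```text
time: 3.17
eef_pos: [0.5499, 0.156, 0.0667]
eef_rot: [0.142, 0.99, 0.001, 0.001]
contact_force: [1.9, 3.5, -0.4]
gripper_width: 0.249
t 3.22 tcp [0.5499 0.156  0.0667] shift cm [-0.01  0.   -0.03] turn 0.001 F [ 1.9  3.1 -0.4] w 0.25
```

View pics/wrist4.png

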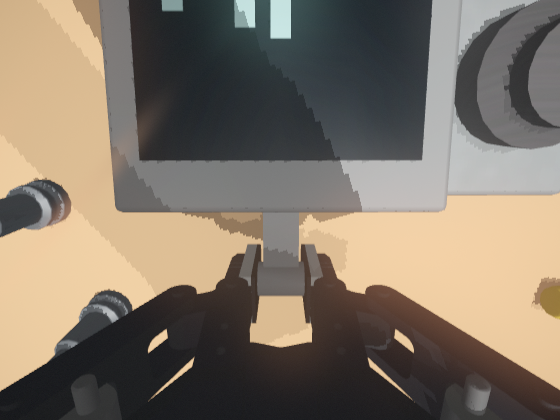

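Gripped: the opening reads about 21 mm, with the bead between the pads at (280,280). I'll lift along the arc about the hinge, with bead level distance 202·cos a and height 202·sin a, starting from a≈0.14.

```bash
python3 -m jog '[{"hand":255,"tx":0.08,"ty":0,"tz":-0.5,"turn":0},{"hand":255,"tx":0.2,"ty":0,"tz":-1.2,"turn":0},{"hand":255,"tx":0.33,"ty":0,"tz":-1.8,"turn":0},{"hand":255,"tx":0.48,"ty":0,"tz":-2.4,"turn":0},{"hand":255,"tx":0.65,"ty":0,"tz":-3.0,"turn":0},{"hand":255,"tx":0.83,"ty":0,"tz":-3.5,"turn":0},{"hand":255,"tx":1.03,"ty":0,"tz":-4.1,"turn":0},{"hand":255,"tx":1.24,"ty":0,"tz":-4.7,"turn":0}]' 40
python3 - <<'E'
from to import *
d=shot('side','side5')
cv2.imwrite('pics/s5.png',cv2.resize(d['color'][90:210,215:375],(640,480)))
to([.55,.156,.067],-.285)
E
```

```text
time: 3.88
eef_pos: [0.5376, 0.1596, 0.1128]
eef_rot: [0.141, 0.99, 0.001, 0.0]
contact_force: [3.0, 5.5, -6.9]
gripper_width: 0.249
t 3.93 tcp [0.5372 0.1597 0.1138] shift cm [-1.33 -0.01  4.68] turn 0.001 F [ 0.6  4.8 -1.9] w 0.245
```

View pics/s5.png

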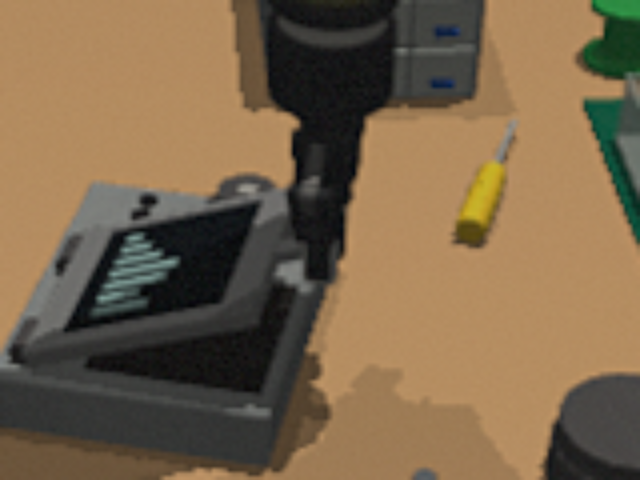

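The panel follows and the force is about 7 N. I'll continue to about 0.80 rad, then finish slowly.

```bash
python3 -m jog '[{"hand":255,"tx":0.23,"ty":0,"tz":-0.55,"turn":0},{"hand":255,"tx":0.75,"ty":0,"tz":-1.65,"turn":0},{"hand":255,"tx":1.33,"ty":0,"tz":-2.7,"turn":0},{"hand":255,"tx":1.98,"ty":0,"tz":-3.75,"turn":0},{"hand":255,"tx":2.68,"ty":0,"tz":-4.75,"turn":0},{"hand":255,"tx":3.44,"ty":0,"tz":-5.7,"turn":0},{"hand":255,"tx":4.1,"ty":0,"tz":-6.4,"turn":0},{"hand":255,"tx":4.7,"ty":0,"tz":-7.0,"turn":0}]' 40
python3 - <<'E'
from to import *
d=shot('side','side6')
cv2.imwrite('pics/s6.png',cv2.resize(d['color'][90:210,215:375],(640,480)))
s=ctrl.state()
c=np.array([np.cos(.285),-np.sin(.285)]); h=np.array([.55,.156])-.2*c
p=s['eef_pos']; L=(p[:2]-h)@c; z=p[2]+.0193-.058; print('angle est',np.arctan2(z,L),np.hypot(z,L))
to([h[0]+c[0]*.1298,h[1]+c[1]*.1298,.058+.1547-.0193],-.285)
E
```

```text
time: 4.6
eef_pos: [0.4925, 0.1727, 0.183]
eef_rot: [0.141, 0.99, 0.001, 0.001]
contact_force: [4.4, 5.7, -6.6]
gripper_width: 0.243
angle est 0.8070900762359312 0.20116617821648106
t 4.65 tcp [0.4916 0.173  0.184 ] shift cm [ 0.93  0.01 -0.94] turn 0.002 F [-2.6  5.6 -1.9] w 0.247
```

View pics/s6.png

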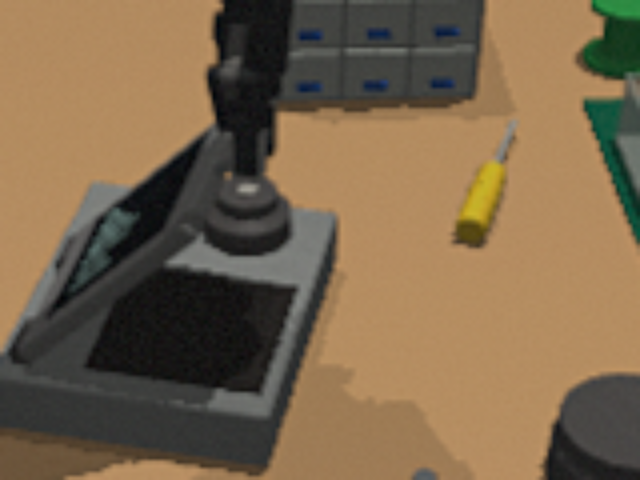

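```bash
python3 -m jog '[{"hand":255,"tx":0.3,"ty":0,"tz":-0.3,"turn":0},{"hand":255,"tx":0.6,"ty":0,"tz":-0.6,"turn":0},{"hand":255,"tx":0.95,"ty":0,"tz":-0.95,"turn":0},{"hand":255,"tx":0.95,"ty":0,"tz":-0.95,"turn":0},{"hand":255,"tx":0.95,"ty":0,"tz":-0.95,"turn":0},{"hand":255,"tx":0.95,"ty":0,"tz":-0.95,"turn":0}]' 40
python3 - <<'E'
from to import *
s=ctrl.state(); shot('wrist','wrist7')
c=np.array([np.cos(.285),-np.sin(.285)]); h=np.array([.55,.156])-.2*c
p=s['eef_pos']; L=(p[:2]-h)@c; z=p[2]+.0193-.058; print('angle est',np.degrees(np.arctan2(z,L)),np.hypot(z,L),s['contact_force'])
E
```

```text
time: 5.15
eef_pos: [0.4827, 0.1756, 0.1923]
eef_rot: [0.141, 0.99, 0.001, -0.001]
contact_force: [-0.8, 5.9, -2.6]
gripper_width: 0.249
angle est 49.76658194159205 0.2012121958835001 [-0.81987523  5.86456124 -2.60015528]
```

View pics/wrist7.png

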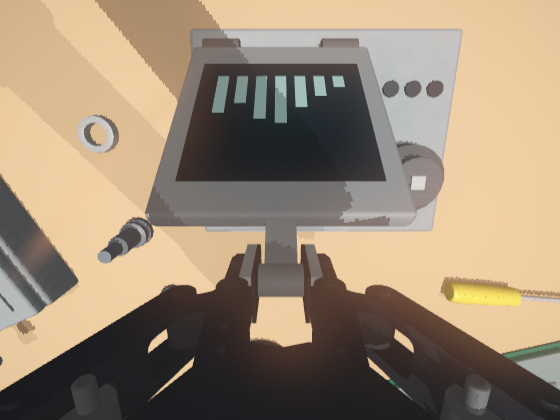

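It's still gripped, with the bead at (280,280), and the estimate is 49.8°. I'll open in place, then retract straight up.

```bash
python3 -m jog '[{"hand":150,"tx":0,"ty":0,"tz":0,"turn":0},{"hand":80,"tx":0,"ty":0,"tz":0,"turn":0},{"hand":0,"tx":0,"ty":0,"tz":0,"turn":0},{"hand":0,"tx":0,"ty":0,"tz":0,"turn":0},{"hand":0,"tx":0,"ty":0,"tz":0,"turn":0},{"hand":0,"tx":0,"ty":0,"tz":0,"turn":0},{"hand":0,"tx":0,"ty":0,"tz":0,"turn":0},{"hand":0,"tx":0,"ty":0,"tz":0,"turn":0}]' 40
python3 -m jog '[{"hand":0,"tx":0,"ty":0,"tz":-1,"turn":0},{"hand":0,"tx":0,"ty":0,"tz":-3,"turn":0},{"hand":0,"tx":0,"ty":0,"tz":-5,"turn":0},{"hand":0,"tx":0,"ty":0,"tz":-7,"turn":0},{"hand":0,"tx":-2,"ty":0,"tz":-9,"turn":0},{"hand":0,"tx":-4,"ty":0,"tz":-10,"turn":0},{"hand":0,"tx":-6,"ty":0,"tz":-10,"turn":0},{"hand":0,"tx":-6,"ty":0,"tz":-10,"turn":0}]' 40
python3 - <<'E'
from to import *
for n in ('side','wrist','top'): d=shot(n,n+'8')
a=cv2.imread('pics/side8.png')[90:210,215:375]; b=cv2.imread('pics/wrist8.png')
cv2.imwrite('pics/s8.png',np.hstack([cv2.resize(a,(400,300)),cv2.resize(b,(400,300))]))
E
```

```text
time: 5.87
eef_pos: [0.4833, 0.1741, 0.1928]
eef_rot: [0.142, 0.99, -0.0, 0.0]
contact_force: [0.1, -0.8, -0.3]
gripper_width: 0.999
time: 6.53
eef_pos: [0.5442, 0.1553, 0.2943]
eef_rot: [0.144, 0.99, -0.0, 0.002]
contact_force: [-0.5, -1.1, -1.1]
gripper_width: 0.998
```

View pics/s8.png

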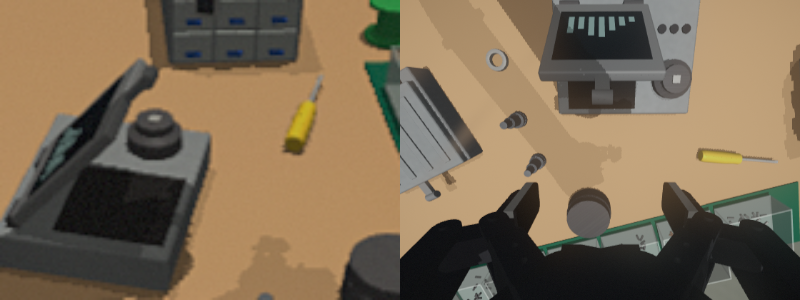

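View pics/side8.png

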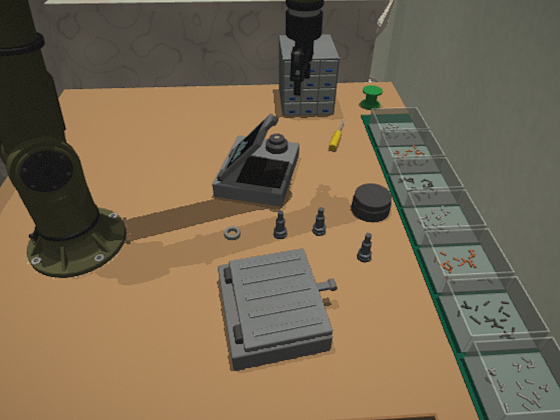

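View pics/wrist8.png

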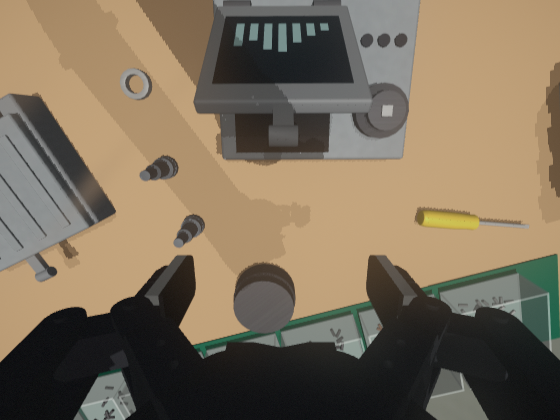

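The screen stands alone and the case is shut. The bead is at side (274,120) and wrist (284,136), and the gripper is clear. I'll verify the angle by triangulation.

```bash
python3 - <<'E'
from to import *
s=dict(np.load('pics/side8.npz'));w=dict(np.load('pics/wrist8.npz'))
b,e=tri([(s,(274.2,120.3)),(w,(284,135.5))]); print(b,e)
c=np.array([np.cos(.285),-np.sin(.285)]); h=np.array([.55,.156])-.2*c
L=(b[:2]-h)@c; z=b[2]-.058; print(L,z,np.degrees([np.arctan2(z,L),np.arcsin(z/.202),np.arccos(L/.202)]))
cv2.imwrite('pics/z8.png',cv2.resize(s['color'][105:150,255:295],(640,560),interpolation=0))
E
```

```text
[0.48402811 0.17547252 0.211128  ] [np.float64(0.0005144445493558709), np.float64(0.0005144445493559742)]
0.13121446738730821 0.15312799574443448 [49.40692453 49.29341494 49.49031524]
```

View pics/z8.png

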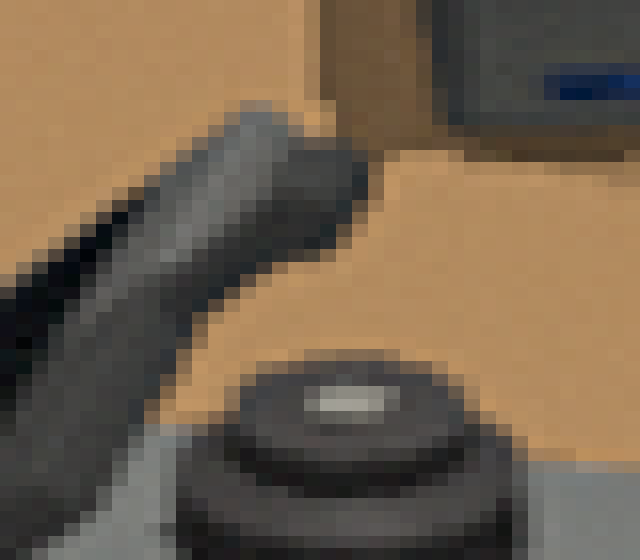

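View pics/top8.png

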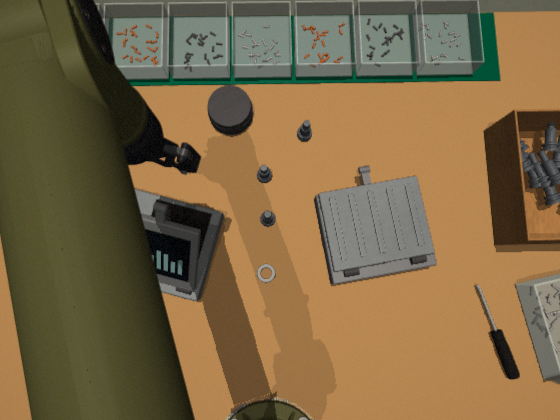

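The bead at side (274,119.5) and the radius of about 202 mm both agree with roughly 49.5°. In top, the case lid is shut and unmoved, with its tongue at (364,172), and nothing else has been disturbed. Handing in.

```bash
python3 -c "
from cell import ctrl,finish_job
print(ctrl.state()['time'],finish_job())"
```

```text
the job is handed in; nothing more can be done
6.6833 None
```

The tester's screen now stands by itself at about 49.5° to the bench, and I handed the job in at 6.7 s. I pinched the bead at the end of its lifting tongue from above, raised it along the hinge arc, let go and drew the gripper clear.

- **Angle:** the arm pose before letting go gave 49.8°. Triangulating the bead from the side and wrist pictures afterwards gave 49.3 to 49.5°.
- **Surroundings:** the last pictures show the parts case shut and unmoved, and nothing else disturbed. The gripper is well clear and the force reading is near zero.
- **Disagreements:** before the grasp, the different camera views put the bead's height between 81 and 89 mm. I used 86 mm, and the grip held. One move call was refused because its rows had no "turn" value, so I sent it again; the arm had not moved.

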